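# Tidy the craft table onto its silhouette tiles

### The job

Tidy up the craft table: lay the glue gun, the stapler and the two rolls of tape each on the plywood tile that carries its black silhouette, flat and squarely on it, the gun pointing the same way as its silhouette and the stapler lying along its own. Set them down rather than drop them, and leave the jar of sequins and the wooden star undisturbed.

Things in the scene. Friction and masses are not known exactly. Their poses are not given: they have to be found in the camera images.
- glue_gun: Small green cordless glue gun lying on its side. Origin: underside of the barrel. x: along the barrel to the brass nozzle; handle to -y; z up. Barrel 36 mm wide (y -18 to 18), 34 high, x -50 to 40; nozzle to x = 64, glue stick tail to x = -64, handle x -55 to -10 down to y = -82, trigger x -16 to -8 down to y = -38. Grip across the barrel, flanks free at x 0 to 30.
- stapler: Grey and dark steel desk stapler standing on its base: 110 mm long (x), 32 mm wide (y), 41 mm high. Origin: centre of the underside; z up. Grip it across its width.
- large_roll: Large roll of beige masking tape lying flat: outer diameter 64 mm, hole 36 mm, 26 mm high. Origin: centre of the underside; z up.
- small_roll: Small roll of the same beige tape lying flat: outer diameter 42 mm, hole 22 mm, 26 mm high. Origin: centre of the underside; z up.
- gun_tile: Fixed plywood tile, 130 x 130 x 4 mm, lying flat. Origin: centre of its underside (top at z = 4 mm); x and y along its edges, z up. Black silhouette of the glue gun: when the gun lies on it, the gun's origin is over x = 0, y = 30 mm of the tile and its x axis (nozzle) points along the tile's x.
- stapler_tile: Fixed plywood tile, 130 x 130 x 4 mm, lying flat. Origin: centre of its underside (top at z = 4 mm); x and y along its edges, z up. Black bar silhouette of the stapler, 116 x 38 mm, long along the tile's x, centred. The stapler may lie either way round along it.
- large_roll_tile: Fixed plywood tile, 130 x 130 x 4 mm, lying flat. Origin: centre of its underside (top at z = 4 mm); x and y along its edges, z up. Black ring silhouette of the large roll, 70 mm across, centred.
- small_roll_tile: Fixed plywood tile, 130 x 130 x 4 mm, lying flat. Origin: centre of its underside (top at z = 4 mm); x and y along its edges, z up. Black ring silhouette of the small roll, 48 mm across, centred.
- sequin_jar: Bystander: red jar of sequins with white cap, 56 mm in diameter, 65 mm high. Origin: centre of the underside. Leave alone.
- wood_star: Bystander: flat wooden star, about 78 mm across, 12 mm high. Origin: centre of the underside. Leave alone.
Things that resemble listed ones, but are neither listed nor needed, are in the scene too. What is shaped like the small_roll_tile but orange or turquoise is not meant. Of the things that look like the glue_gun, the larger one is meant.

How it is judged:
At the end, for the whole second after the job is handed in: All four lie flat (0.12 rad) on their own tiles, underside under 8 mm up, released, at rest: rolls and stapler centred within 12 mm, stapler along its silhouette within 0.25 rad either way round, gun within 12 mm in tile x and y of its place, axis within 0.25 rad, nozzle as drawn (x of glue_gun in the frame of gun_tile between -0.012 and 0.012 m and y of glue_gun in the frame of gun_tile between 0.018 and 0.042 m and y of gun_tile in the frame of glue_gun below 0 m and angle between the x axis of glue_gun and the x axis of gun_tile, either way round below 0.25 rad and angle between each of glue_gun, stapler, large_roll, small_roll's own z axis and vertical below 0.12 rad and height (world z) of each of glue_gun, stapler, large_roll, small_roll below 0.008 m and linear speed of each of glue_gun, stapler, large_roll, small_roll below 0.02 m/s and angular speed of each of glue_gun, stapler, large_roll, small_roll below 0.2 rad/s and horizontal distance between stapler and stapler_tile below 0.012 m and angle between the x axis of stapler and the x axis of stapler_tile, either way round below 0.25 rad and horizontal distance between large_roll and large_roll_tile below 0.012 m and horizontal distance between small_roll and small_roll_tile below 0.012 m); the robot touches nothing.
It fails at once if the sequin jar was disturbed (moved more than 20 mm) (distance of sequin_jar from where it was at the start of the episode above 0.02 m).
It fails at once if the wooden star was disturbed (moved more than 20 mm) (distance of wood_star from where it was at the start of the episode above 0.02 m).
It fails at once if a thing was dropped (falling free with its underside more than 40 mm up) ((height (world z) of glue_gun above 0.04 m and contact force between glue_gun and anything else below 0.005 N) or (height (world z) of stapler above 0.04 m and contact force between stapler and anything else below 0.005 N) or (height (world z) of large_roll above 0.04 m and contact force between large_roll and anything else below 0.005 N) or (height (world z) of small_roll above 0.04 m and contact force between small_roll and anything else below 0.005 N)).
It also fails if it takes over 99 s, if anything falls off the work surface, if the arm or the gripper's body presses on something with over 40 N, if the wrist force passes 120 N, or if a joint passes its speed limit or range.

### The arm

A 6-joint arm with a two-finger parallel gripper is mounted at the origin on the work surface. World frame = base frame: x ahead of the robot, y to its left, z up, the work surface at z = 0. Lengths are in m, angles in rad, forces in N, time in s.
With the tool pointing down it reaches from about 0.25 to 0.8 m from the base axis. Payload 3.9 kg.
Tool frame: the origin (TCP) lies between the finger pads; the fingertips stand 22 mm ahead of it and the grasp point (between the pads) lies 3 mm ahead of it (tips_ahead is the distance from the TCP to the fingertips, in m); x points along the fingers, z is the direction in which the jaws open and shut, and the axes are right-handed (so a half turn about x gives the same grasp; the last joint's range is limited). The gripper opens to 85 mm and grips with 20 to 120 N. Pads are 22 mm wide; open, the fingers measure 114 mm over their backs; the gripper's body (76 mm by 85 mm) begins 54 mm behind the grasp point. The pads swing forward as they close: fully open they stand 13 mm farther back than shut.
Start: joints at [1.295, 0.26, -0.138, 1.173, 0, 1.571], TCP at [0.143, 0.505, 0.253] pointing down, gripper open.
Joint ranges: [-2.78, 2.78], [-0.83, 1.72], [-1.28, 1.37], [-1.9, 2.12], [-1.57, 1.48], [-3.14, 3.14]. Speed limits (rad/s): [2.57, 2.57, 3.14, 3.14, 3.14, 3.14].

### API

Orientations are given as a rotation vector (axis times angle).
In Python, from workcell import * gives the robot as it stands.
- The arm moves only by the tool servo_tool, never from a script. Its argument "steps" is a list of rows, each a list of 7 numbers: the opening, from 0 (shut) to 1 (fully open), then the shift along the tool's x, y, z in mm, then the turn, a rotation vector about the tool's x, y, z in rad. In form: [[jaw, x, y, z, ax, ay, az], ...]. A call has 1 to 12 rows; each row shifts and turns the commanded pose from where the row before left it, along the tool's axes as they then stand; what a row does not reach is not made up. A row lasts 1/10 s, in which the tool goes at most 50 mm and 8.59 degrees, less where a joint would pass 70% of its speed; a pose out of reach is approached as far as the arm can. A call is refused whole if a number of a shift passes 50 or a number of a turn 0.15, either way. A call with a gripper value outside its range is refused whole. The fingers move at their own pace and stop on an object; the grip force is fixed at half the most. Time passes only in rows, so rows that do not move let the fingers close. It gives the time, the measured TCP pose, the force and the opening at its end, in the units of the state.
- read_state(): the state, without advancing time (a new reading comes with each control period).
- camera(name): name is "side" or "top"; returns a dict with "color" (384x512x3 uint8, red, green, blue), "z_map" (384x512 float32, m along the optical axis (not along the pixel's ray), 0 where there is no reading), "fx", "fy", "cx", "cy" (pixels), "R" (3x3) and "t" (3): a world point X has camera coordinates R X + t. Camera axes: x right, y down, z forward; pixel columns grow to the right and rows downward; lengths in m; the calibration is good to about 2 mm. A picture is of the moment at which its call begins.
- sign_off(): hands the job in, once; it reports no verdict.
Trained networks look in a picture, given as the dict that the camera call returned (one of the last four; its "shot" number tells which), for a name from the list of things; names that differ only in an ending like _2 or _b are one class to them, and where a whole thing is asked for, a point or a joint stands for the part that bears it (a point fixed in the world has none). Each returns a list of dicts, best first, with "conf" (0 to 1); they miss things now and then, are a little off and sometimes report something else, mostly with a low value. They report only what shows in the picture. A call takes as long as a camera call. They do not tell look-alikes from the thing itself.
- recognise(target, picture): "xy" ([column, row] in pixels, amid what is visible of it).
- cut_out(target, picture): "pixels" (384x512 bool, what is visible of it) and "xy" ([column, row] in pixels, amid what is visible of it).
The state is a dict: "t": time; "joints": joint angles; "qd": joint speeds; "joint_efforts": joint torques, N m; "tcp_pos": TCP position; "orientation": TCP orientation; "ft_force": force on the tool from outside, world axes, zero at the start; "ft_torque": the same for the moment, N m; "gripper_width": finger opening in m.
Only numpy, scipy, OpenCV 4.12 (cv2) and the standard library are available. Lean on these libraries where they do the work, as an engineer would, in place of code of your own. Each camera call takes 0.05 s, during which the arm holds its last target.

## Working session

There is one attempt and no reset: what is moved stays moved. The work goes in short steps, Python scripts to look and compute and a tool call to move; the robot and the scene stay as the last step left them, time stands still between calls to the robot, and variables do not carry over. Pictures are saved under pics/ and viewed, and the job is handed in when it is done.

Besides the shell and the picture viewer there is one more tool, called after "Request:" as name(argument=value, ...) on one line, values as JSON. servo_tool: Moves the arm, as the interface text tells. Its arguments: {"type":"object","properties":{"steps":{"type":"array"}},"required":["steps"]}

```bash
ls; mkdir -p pics; cat > h.py <<'E'
from workcell import *
import numpy as np, cv2
def save(c,n,s=1):
    im=cv2.cvtColor(c["color"],cv2.COLOR_RGB2BGR)
    if s!=1: im=cv2.resize(im,None,fx=s,fy=s,interpolation=cv2.INTER_CUBIC)
    cv2.imwrite("pics/"+n,im)
def world(c,mask_or_uv,z=None):
    uv=np.atleast_2d(mask_or_uv).astype(float)
    d=np.stack([(uv[:,0]-c["cx"])/c["fx"],(uv[:,1]-c["cy"])/c["fy"],np.ones(len(uv))],1)
    R=np.array(c["R"]);t=np.array(c["t"])
    o=-R.T@t; dw=d@R
    if z is None:
        k=c["z_map"][uv[:,1].round().astype(int),uv[:,0].round().astype(int)][:,None]
    else: k=((z-o[2])/dw[:,2])[:,None]
    return o+dw*k
E
python3 - <<'E'
from h import *
s=read_state();print({k:np.round(v,3).tolist() for k,v in s.items()})
c=camera("top");save(c,"top1.png",1.5)
d=camera("side");save(d,"side1.png",1.5)
for n in ["glue_gun","stapler","large_roll","small_roll","gun_tile","stapler_tile","large_roll_tile","small_roll_tile","sequin_jar","wood_star"]:
    for cc,l in((c,"t"),(d,"s")):
        print(n,l,[(np.round(r["xy"]).tolist(),round(r["conf"],2),np.round(world(cc,r["xy"])[0],3).tolist()) for r in recognise(n,cc)])
E
```

```text
pics
{'t': 0.0, 'joints': [1.295, 0.261, -0.139, 1.173, -0.0, 1.571], 'qd': [0.001, -0.001, 0.0, 0.001, 0.001, -0.001], 'joint_efforts': [-0.002, -40.568, 25.392, 0.019, -0.0, 0.0], 'tcp_pos': [0.143, 0.505, 0.252], 'orientation': [-1.005, 1.329, 1.003], 'ft_force': [0.257, -0.143, 0.317], 'ft_torque': [0.034, -0.009, -0.002], 'gripper_width': 0.085}
glue_gun t [([291.0, 202.0], 0.91, [0.399, -0.097, 0.032]), ([346.0, 237.0], 0.82, [0.303, -0.253, 0.031])]
glue_gun s [([261.0, 221.0], 0.85, [0.4, -0.11, 0.03]), ([245.0, 278.0], 0.83, [0.291, -0.271, 0.013])]
stapler t [([154.0, 193.0], 0.98, [0.419, 0.289, 0.038])]
stapler s [([229.0, 150.0], 0.66, [0.435, 0.297, 0.007]), ([269.0, 145.0], 0.61, [0.592, 0.284, -0.0])]
large_roll t [([349.0, 194.0], 0.67, [0.427, -0.262, 0.027])]
large_roll s [([295.0, 268.0], 0.58, [0.432, -0.28, -0.003])]
small_roll t [([223.0, 194.0], 0.55, [0.424, 0.096, 0.004])]
small_roll s [([246.0, 184.0], 0.7, [0.421, 0.076, 0.019])]
gun_tile t [([356.0, 136.0], 0.66, [0.6, -0.29, 0.006])]
gun_tile s [([354.0, 256.0], 0.97, [0.6, -0.305, 0.004])]
stapler_tile 
[... 431 characters left out ...]
, 0.095, -0.001]), ([158.0, 135.0], 0.61, [0.599, 0.29, -0.001]), ([152.0, 256.0], 0.6, [0.245, 0.293, 0.01])]
small_roll_tile s [([270.0, 145.0], 0.98, [0.594, 0.278, 0.003]), ([192.0, 132.0], 0.71, [0.338, 0.468, 0.006]), ([180.0, 165.0], 0.57, [0.244, 0.279, 0.006]), ([241.0, 118.0], 0.15, [0.536, 0.445, 0.041])]
sequin_jar t [([97.0, 146.0], 0.84, [0.547, 0.448, 0.066])]
sequin_jar s [([241.0, 119.0], 0.49, [0.534, 0.443, 0.037]), ([326.0, 208.0], 0.33, [0.619, -0.109, 0.005])]
wood_star t [([415.0, 142.0], 0.68, [0.583, -0.463, 0.011]), ([96.0, 146.0], 0.65, [0.547, 0.45, 0.069]), ([290.0, 130.0], 0.48, [0.618, -0.098, 0.007])]
wood_star s [([382.0, 306.0], 0.89, [0.575, -0.47, 0.013])]
```

View pics/top1.png

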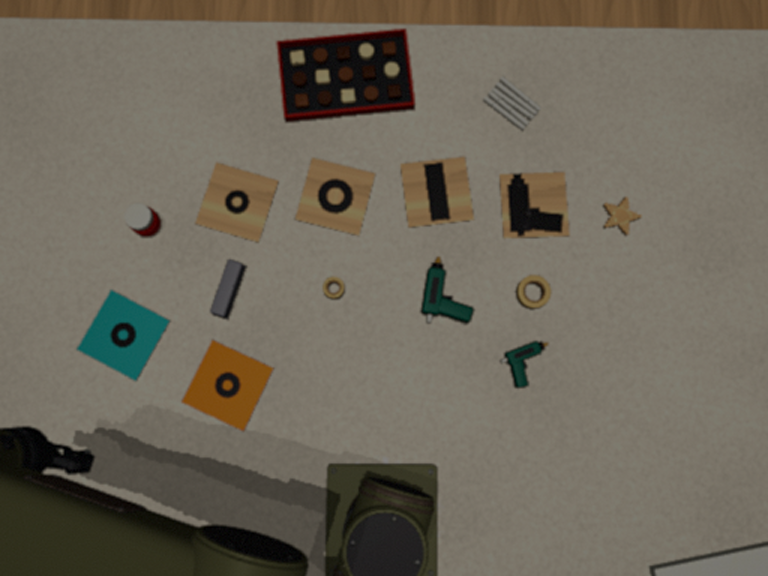

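View pics/side1.png

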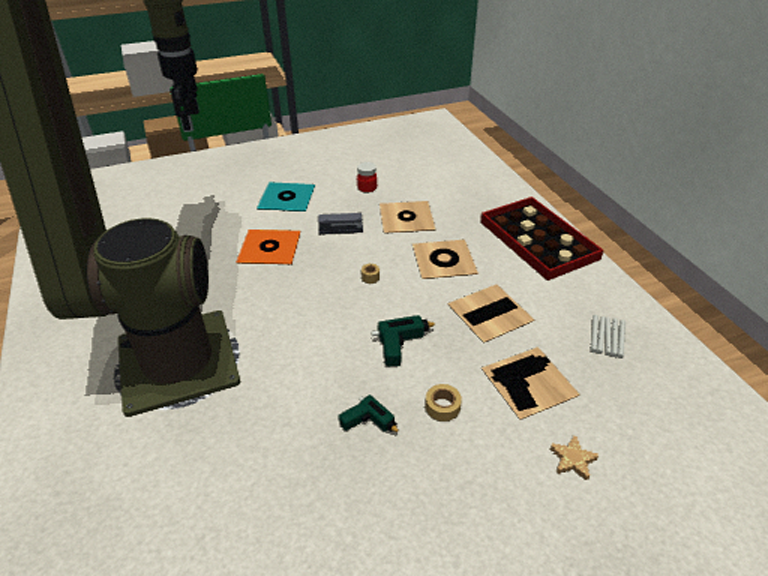

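```bash
cat >> h.py <<'E'
from scipy.optimize import minimize
def box(x0,x1,y0,y1,z0,z1): return np.array([[x,y,z] for x in(x0,x1) for y in(y0,y1) for z in(z0,z1)])/1000
def cyl(r,h):
    a=np.linspace(0,2*np.pi,40,endpoint=False); p=np.stack([r*np.cos(a),r*np.sin(a)],1)
    return np.vstack([np.c_[p,0*a],np.c_[p,0*a+h]])/1000
def gun(h,hh,z=0):return [box(-50,40,-18,18,z,z+h),box(40,64,-5,5,z+h/2-min(5,h/2),z+h/2+min(5,h/2)),box(-64,-50,-4,4,z+h/2-min(4,h/2),z+h/2+min(4,h/2)),box(-55,-10,-82,-18,z,z+hh)]
MODELS=dict(glue_gun=gun(34,30),stapler=[box(-55,55,-16,16,0,41)],large_roll=[cyl(32,26)],small_roll=[cyl(21,26)],tile=[box(-65,65,-65,65,0,4)])
S=4
def render(parts,pose,c,z=0.):
    ca,sa=np.cos(pose[2]),np.sin(pose[2]); im=np.zeros((384*S,512*S),np.uint8)
    R=np.array(c["R"]);t=np.array(c["t"])
    for P in parts:
        W=np.stack([ca*P[:,0]-sa*P[:,1]+pose[0],sa*P[:,0]+ca*P[:,1]+pose[1],P[:,2]+z],1)
        q=W@R.T+t; u=np.stack([c["fx"]*q[:,0]/q[:,2]+c["cx"],c["fy"]*q[:,1]/q[:,2]+c["cy"]],1)
        u=((u+.5)*S-.5)
        cv2.fillConvexPoly(im,cv2.convexHull((u*16).round().astype(np.int32)),1,shift=4)
    return im
def fit(parts,masks,p0,z=0.,ang=True,verbose=False):
    big=[(cv2.resize(m.astype(np.uint8),None,fx=S,fy=S,interpolation=cv2.INTER_NEAREST),c) for m,c in masks]
    def cost(v):
        p=[p0[0]+v[0]/1000,p0[1]+v[1]/1000,p0[2]+(v[2]/50 if ang else 0)]
        s=0
        for m,c in big:
            r=render(parts,p,c,z); s+=1-(r&m).sum()/max((r|m).sum(),1)
        return s/len(big)
    n=3 if ang else 2
    best=None
    for st in (8,3):
        x0=np.zeros(n) if best is None else best.x
        sim=np.vstack([x0]+[x0+st*e for e in np.eye(n)])
        best=minimize(cost,x0,method="Nelder-Mead",options=dict(initial_simplex=sim,xatol=.05,fatol=1e-4,maxiter=150))
    v=best.x
    return np.array([p0[0]+v[0]/1000,p0[1]+v[1]/1000,p0[2]+(v[2]/50 if ang else 0)]),best.fun
def mask(c,name,near):
    L=[r for r in cut_out(name,c)]
    if not L: return None
    d=[np.hypot(*(world(c,r["xy"],0.01)[0][:2]-near)) for r in L]
    i=int(np.argmin(d))
    return L[i]["pixels"] if d[i]<.08 else None
E
cat > m.py <<'E'
from h import *
c=camera("top");d=camera("side")
G={"glue_gun":(.40,-.09,0.1),"stapler":(.42,.29,-.2),"large_roll":(.427,-.265,0),"small_roll":(.43,.09,0),
"gun_tile":(.605,-.295,0),"stapler_tile":(.617,-.1,0.05),"large_roll_tile":(.607,.1,-.2),"small_roll_tile":(.597,.285,-.2)}
for n,p in G.items():
    parts=MODELS["tile" if n.endswith("tile") else n]
    for l,cams in(("t",[c]),("s",[d]),("ts",[c,d])):
        ms=[(mask(x,n,p[:2]),x) for x in cams]; ms=[m for m in ms if m[0] is not None]
        if not ms: print(n,l,"none");continue
        r,f=fit(parts,ms,p,ang="roll" not in n or "tile" in n)
        print(n,l,np.round(r,4).tolist(),round(f,3))
# silhouettes
for n in list(G)[4:]:
    p=G[n]
    for x,l in((c,"t"),(d,"s")):
        inner=render([box(-60,60,-60,60,4,4)],p,x)[2::S,2::S]
        g=x["color"].max(2); v=g[inner>0]; th,_=cv2.threshold(v.reshape(-1,1),0,255,cv2.THRESH_OTSU)
        m=(g<th)&(inner>0)
        parts={"gun_tile":gun(0,0),"stapler_tile":[box(-58,58,-19,19,0,0)],"large_roll_tile":[cyl(35,0)],"small_roll_tile":[cyl(24,0)]}[n]
        if "roll" in n:
            cc,_=cv2.findContours(m.astype(np.uint8),cv2.RETR_EXTERNAL,cv2.CHAIN_APPROX_NONE); z=np.zeros(m.shape,np.uint8)
            cv2.drawContours(z,[max(cc,key=cv2.contourArea)],-1,1,-1); m=z>0
        p0=list(p)
        if n=="gun_tile": p0=[.605,-.265,0]
        r,f=fit(parts,[(m,x)],p0,z=.004,ang="roll" not in n)
        print("sil",n,l,np.round(r,4).tolist(),round(f,3))
E
python3 m.py
```

```text
glue_gun t [0.4301, -0.0926, -0.1554] 0.199
glue_gun s [0.4312, -0.0961, -0.1888] 0.232
glue_gun ts [0.4307, -0.0936, -0.1682] 0.225
stapler t [0.4232, 0.2984, -0.2919] 0.117
stapler s [0.4235, 0.2929, -0.319] 0.107
stapler ts [0.4233, 0.2969, -0.2952] 0.132
large_roll t [0.4276, -0.284, 0.0] 0.237
large_roll s [0.426, -0.2877, 0.0] 0.2
large_roll ts [0.4272, -0.2852, 0.0] 0.231
small_roll t [0.4302, 0.0982, 0.0] 0.141
small_roll s [0.4296, 0.0919, 0.0] 0.094
small_roll ts [0.4302, 0.0968, 0.0] 0.164
gun_tile t [0.6008, -0.2916, 0.0474] 0.04
gun_tile s [0.6009, -0.2948, 0.0623] 0.046
gun_tile ts [0.6009, -0.2942, 0.0461] 0.05
stapler_tile t [0.6247, -0.1002, 0.1249] 0.033
stapler_tile s [0.6249, -0.1047, 0.1508] 0.075
stapler_tile ts [0.6244, -0.1014, 0.1181] 0.069
large_roll_tile t [0.613, 0.0991, -0.2379] 0.035
large_roll_tile s [0.6118, 0.0929, -0.2277] 0.044
large_roll_tile ts [0.6123, 0.0973, -0.2363] 0.065
small_roll_tile t [0.5993, 0.2903, -0.2814] 0.038
small_roll_tile s [0.5978, 0.2844, -0.2949] 0.051
small_roll_tile ts [0.5991, 0.2886, -0.2802] 0.066
sil gun_tile t [0.6021, -0.2607, 0.0185] 0.162
sil gun_tile s [0.6025, -0.2667, -0.004] 0.183
sil stapler_tile t [0.6243, -0.0995, 0.1339] 0.133
sil stapler_tile s [0.6244, -0.1052, 0.1395] 0.099
sil large_roll_tile t [0.6136, 0.1001, -0.2] 0.072
sil large_roll_tile s [0.6122, 0.0932, -0.2] 0.058
sil small_roll_tile t [0.5997, 0.2917, -0.2] 0.082
sil small_roll_tile s [0.5983, 0.2838, -0.2] 0.117
```

```bash
cat > p.py <<'E'
import sys
from h import *
from scipy.spatial.transform import Rotation as Ro
def plan(x,y,z,jaw=None):
    s=read_state();R=Ro.from_rotvec(s["orientation"]).as_matrix();p=np.array(s["tcp_pos"])
    zz=R[:,2];a=np.arctan2(zz[1],zz[0])
    t=0 if jaw is None else (jaw-a+np.pi/2)%np.pi-np.pi/2
    # turn about tool x (down => world yaw -)
    ax=t*np.sign(R[2,0])
    R2=Ro.from_rotvec([0,0,t]).as_matrix()@R
    d=R2.T@(np.array([x,y,z])-p)*1000
    print("t",round(s["t"],2),"pos",p.round(4),"q",np.round(s["joints"],2),"w",round(s["gripper_width"],4),"F",np.round(s["ft_force"],1),"down",R[:,0].round(3))
    print("jaw",round(a,3),"turn ax",round(ax,3),"(alt %.3f)"%(ax-np.sign(ax)*np.pi),"then tool shift mm",d.round(1), "level tilt dev ay/az", (Ro.from_matrix(R.T).apply([0,0,-1])).round(4))
if __name__=="__main__":
    a=[float(v) for v in sys.argv[1:]]; plan(*a)
E
python3 p.py .4233 .2957 .15 1.27
```

```text
t 2.8 pos [0.1429 0.5051 0.2533] q [ 1.3   0.26 -0.14  1.17 -0.    1.57] w 0.0855 F [ 0.1  0.2 -0.4] down [-0. -0. -1.]
jaw 1.295 turn ax 0.025 (alt -3.117) then tool shift mm [ 103.3 -329.8 -117. ] level tilt dev ay/az [1. 0. 0.]
```

Request:
servo_tool(steps=[[1,5,-33,-11.7,0.025,0,0],[1,10,-33,-11.7,0,0,0],[1,11,-33,-11.7,0,0,0],[1,11,-33,-11.7,0,0,0],[1,11,-33,-11.7,0,0,0],[1,11,-33,-11.7,0,0,0],[1,11,-33,-11.7,0,0,0],[1,11,-33,-11.7,0,0,0],[1,11,-33,-11.7,0,0,0],[1,11,-33,-11.7,0,0,0],[1,0,0,0,0,0,0],[1,0,0,0,0,0,0]])

```text
t: 4.0
tcp_pos: [0.4242, 0.2958, 0.15]
orientation: [-0.983, 1.338, 0.984]
ft_force: [-1.6, 0.2, -0.0]
gripper_width: 0.0855
```

```bash
python3 p.py .4233 .2957 .032 1.27
```

```text
t 4.0 pos [0.4242 0.2958 0.15  ] q [ 0.61  0.31 -0.34  0.91  0.    0.91] w 0.0855 F [-1.6  0.2 -0. ] down [-0.001 -0.    -1.   ]
jaw 1.268 turn ax -0.002 (alt 3.140) then tool shift mm [118.    0.7  -0.3] level tilt dev ay/az [ 1.e+00 -1.e-03  4.e-04]
```

Request:
servo_tool(steps=[[1,30,0.7,0,0,0,0],[1,30,0,0,0,0,0],[1,30,0,0,0,0,0],[1,18,0,0,0,0,0],[1,10,0,0,0,0,0],[0,0,0,0,0,0,0],[0,0,0,0,0,0,0],[0,0,0,0,0,0,0],[0,0,0,0,0,0,0],[0,0,0,0,0,0,0],[0,0,0,0,0,0,0]])

```text
t: 5.1
tcp_pos: [0.4242, 0.2972, 0.0336]
orientation: [-0.984, 1.334, 0.985]
ft_force: [-1.4, 0.1, 6.3]
gripper_width: 0.0288
```

```bash
python3 p.py .4233 .2957 .09 1.27; python3 -c "
from h import *
save(camera('top'),'t2.png',1.5);d=camera('side');im=cv2.cvtColor(d['color'],cv2.COLOR_RGB2BGR)[100:220,150:310];cv2.imwrite('pics/s2.png',cv2.resize(im,None,fx=5,fy=5,interpolation=cv2.INTER_CUBIC))"
```

```text
t 5.1 pos [0.4242 0.2972 0.0336] q [ 0.61  0.44 -0.51  0.62  0.    0.91] w 0.0288 F [-1.4  0.1  6.3] down [ 0.002  0.002 -1.   ]
jaw 1.27 turn ax 0.0 (alt -3.142) then tool shift mm [-56.4   0.3  -1.6] level tilt dev ay/az [ 1.      0.0013 -0.0022]
```

View pics/s2.png

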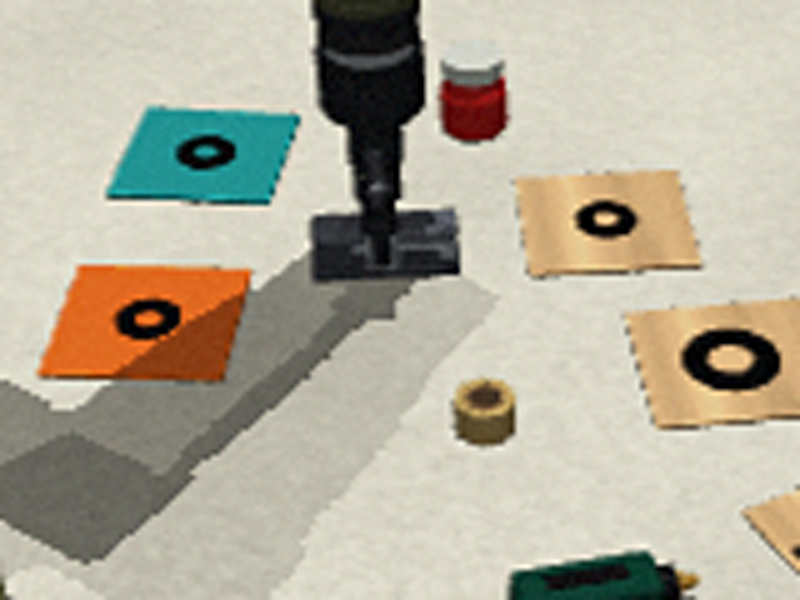

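Request:
servo_tool(steps=[[0,-10,0,0,0,0,0],[0,-25,0,0,0,0,0],[0,-30,0,0,0,0,0],[0,-30,0,0,0,0,0],[0,-10,0,0,-0.1,0,0],[0,0,0,0,-0.11,0,0],[0,0,0,0,-0.11,0,0],[0,0,0,0,-0.11,0,0],[0,0,0,0,0,0,0]])

```text
t: 6.1
tcp_pos: [0.4231, 0.2963, 0.1376]
orientation: [-1.303, 1.146, 1.304]
ft_force: [0.3, 1.0, -1.8]
gripper_width: 0.0289
```

```bash
python3 p.py .6243 -.1025 .12 1.70
```

```text
t 6.1 pos [0.4231 0.2963 0.1376] q [ 0.61  0.32 -0.37  0.88 -0.    0.48] w 0.0289 F [ 0.3  1.  -1.8] down [-0. -0. -1.]
jaw 1.7 turn ax -0.0 (alt 3.141) then tool shift mm [  17.7 -148.2 -421.4] level tilt dev ay/az [ 1.e+00 -3.e-04  2.e-04]
```

Request:
servo_tool(steps=[[0,0,-7,-20,0,0,0],[0,0,-13.8,-39,0,0,0],[0,0,-15,-43,0,0,0],[0,0,-15,-43,0,0,0],[0,0,-15,-43,0,0,0],[0,0,-15,-43,0,0,0],[0,0,-15,-43,0,0,0],[0,0,-15,-43,0,0,0],[0,0,-15,-43,0,0,0],[0,5,-14,-39,0,0,0],[0,12.7,-8,-22,0,0,0],[0,0,0,0,0,0,0]])

```text
t: 7.3
tcp_pos: [0.6245, -0.1052, 0.1178]
orientation: [-1.299, 1.15, 1.3]
ft_force: [-0.9, 0.7, -2.5]
gripper_width: 0.0295
```

```bash
python3 p.py .6243 -.1025 .0385 1.70; python3 -c "
from h import *
save(camera('top'),'t3.png',1.5);d=camera('side');im=cv2.cvtColor(d['color'],cv2.COLOR_RGB2BGR)[100:280,210:450];cv2.imwrite('pics/s3.png',cv2.resize(im,None,fx=3,fy=3,interpolation=cv2.INTER_CUBIC))"
```

```text
t 7.3 pos [ 0.6245 -0.1052  0.1178] q [-0.17  0.52 -0.09  0.96 -0.   -0.29] w 0.0295 F [-0.9  0.7 -2.5] down [-0.002 -0.001 -1.   ]
jaw 1.693 turn ax -0.007 (alt 3.135) then tool shift mm [79.3 -0.3  2.8] level tilt dev ay/az [ 1.0e+00 -1.6e-03  6.0e-04]
```

View pics/s3.png

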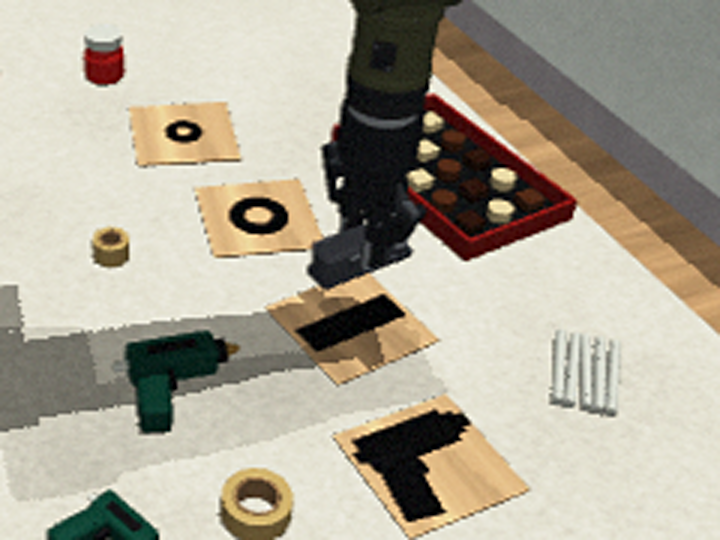

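Request:
servo_tool(steps=[[0,20,0,2,0,0,0],[0,25,0,0,0,0,0],[0,17,0,0,0,0,0],[0,8,0,0,0,0,0],[0,5,0,0,0,0,0],[0,0,0,0,0,0,0],[0,0,0,0,0,0,0]])

```text
t: 8.1
tcp_pos: [0.6245, -0.0997, 0.0456]
orientation: [-1.305, 1.144, 1.303]
ft_force: [0.3, -0.6, -1.3]
gripper_width: 0.029
```

```bash
python3 p.py .6243 -.1025 .0385 1.70
```

```text
t 8.1 pos [ 0.6245 -0.0997  0.0456] q [-0.16  0.59 -0.19  0.8   0.   -0.29] w 0.029 F [ 0.3 -0.6 -1.3] down [ 0.002 -0.    -1.   ]
jaw 1.7 turn ax 0.0 (alt -3.141) then tool shift mm [ 7.1  0.6 -2.7] level tilt dev ay/az [1.0e+00 1.5e-03 4.0e-04]
```

Request:
servo_tool(steps=[[0,4,0,-2.5,0,0,0],[0,2.5,0,0,0,0,0],[0,0,0,0,0,0,0],[0,0,0,0,0,0,0]])

```text
t: 8.5
tcp_pos: [0.6241, -0.1025, 0.0381]
orientation: [-1.303, 1.145, 1.304]
ft_force: [0.3, 0.1, -1.6]
gripper_width: 0.0291
```

```bash
python3 p.py .6243 -.1025 .0385 1.70
```

```text
t 8.5 pos [ 0.6241 -0.1025  0.0381] q [-0.16  0.59 -0.19  0.78  0.   -0.29] w 0.0291 F [ 0.3  0.1 -1.6] down [-0.  0. -1.]
jaw 1.7 turn ax -0.0 (alt 3.141) then tool shift mm [-0.4 -0.2 -0. ] level tilt dev ay/az [ 1.e+00 -2.e-04 -1.e-04]
```

Request:
servo_tool(steps=[[0,1,0,0,0,0,0],[0,1,0,0,0,0,0],[0,0,0,0,0,0,0]])

```text
t: 8.8
tcp_pos: [0.6243, -0.1025, 0.0377]
orientation: [-1.304, 1.145, 1.303]
ft_force: [-3.5, -0.2, 7.5]
gripper_width: 0.0293
```

Request:
servo_tool(steps=[[0.4,0,0,0,0,0,0],[0.7,0,0,0,0,0,0],[1,0,0,0,0,0,0],[1,0,0,0,0,0,0],[1,-15,0,0,0,0,0],[1,-30,0,0,0,0,0],[1,-35,0,0,0.1,0,0],[1,-35,0,0,0.1,0,0],[1,0,0,0,0.1,0,0],[1,0,0,0,0,0,0],[1,0,0,0,0,0,0]])

```text
t: 9.9
tcp_pos: [0.6236, -0.1023, 0.1504]
orientation: [-1.083, 1.285, 1.085]
ft_force: [-0.2, 1.3, -0.4]
gripper_width: 0.0852
```

```bash
python3 p.py .4435 -.0965 .12 1.40;python3 - <<'E'
from h import *
c=camera("top");d=camera("side")
for x in(c,d):
  m=mask(x,"glue_gun",(.4,-.1))
  print(fit(MODELS["glue_gun"],[(m,x)],(.43,-.095,-.16)) if m is not None else None)
  m=mask(x,"stapler",(.62,-.1))
  if m is not None: print("st",fit(MODELS["stapler"],[(m,x)],(.624,-.102,.13),z=.004))
a=[cv2.cvtColor(c['color'],cv2.COLOR_RGB2BGR)[70:230,230:390],cv2.cvtColor(d['color'],cv2.COLOR_RGB2BGR)[170:290,220:400]]
a=[cv2.resize(i,(400,int(400*i.shape[0]/i.shape[1])),interpolation=cv2.INTER_CUBIC) for i in a]
a[1]=cv2.copyMakeBorder(a[1],0,a[0].shape[0]-a[1].shape[0],0,0,cv2.BORDER_CONSTANT)
cv2.imwrite("pics/4.png",np.hstack(a))
E
```

```text
t 9.9 pos [ 0.6236 -0.1023  0.1504] q [-0.16  0.5  -0.04  1.03  0.    0.01] w 0.0852 F [-0.2  1.3 -0.4] down [-0.001  0.    -1.   ]
jaw 1.402 turn ax 0.002 (alt -3.140) then tool shift mm [ 30.6 178.4 -24.9] level tilt dev ay/az [ 1.     -0.0015 -0.    ]
None
(array([ 0.4324713 , -0.0957239 , -0.23215282]), np.float64(0.25836835241269385))
st (array([ 0.62234122, -0.10495214,  0.14311732]), np.float64(0.0861152455879226))
```

View pics/4.png

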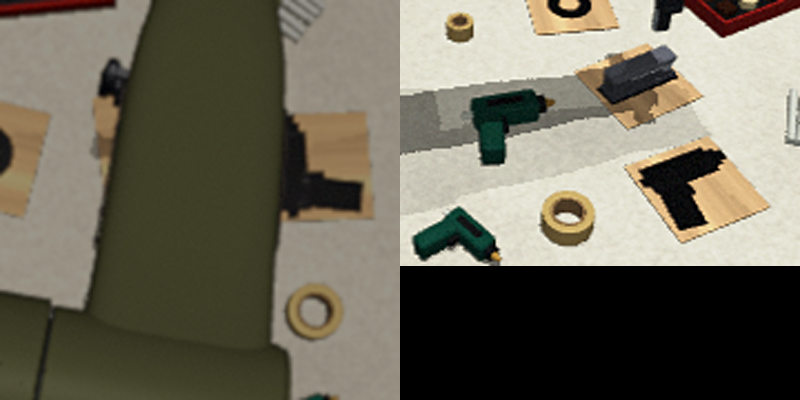

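Request:
servo_tool(steps=[[1,0,12,-1.5,-0.04,0,0],[1,0,28,-2.7,0,0,0],[1,0,34,-3.3,0,0,0],[1,0,34,-3.3,0,0,0],[1,0,34,-3.3,0,0,0],[1,0,25,-2.4,0,0,0],[1,15,12,-1.2,0,0,0],[1,15,0,0,0,0,0],[1,30,0,0,0,0,0],[1,10,0,0,0,0,0],[1,0,0,0,0,0,0],[1,0,0,0,0,0,0]])

```text
t: 11.4
tcp_pos: [0.4448, -0.0962, 0.0815]
orientation: [-1.112, 1.268, 1.112]
ft_force: [0.2, -0.2, 0.9]
gripper_width: 0.0852
```

```bash
python3 p.py .4435 -.0965 .027 1.44;python3 - <<'E'
from h import *
c=camera("top");d=camera("side")
a=[cv2.cvtColor(c['color'],cv2.COLOR_RGB2BGR)[140:240,230:330],cv2.cvtColor(d['color'],cv2.COLOR_RGB2BGR)[170:270,210:310]]
a=[cv2.resize(i,(400,int(400*i.shape[0]/i.shape[1])),interpolation=cv2.INTER_CUBIC) for i in a]
cv2.imwrite("pics/5.png",np.hstack(a))
E
```

```text
t 11.4 pos [ 0.4448 -0.0962  0.0815] q [-0.21  0.29 -0.59  0.69  0.   -0.08] w 0.0852 F [ 0.2 -0.2  0.9] down [ 0. -0. -1.]
jaw 1.44 turn ax 0.0 (alt -3.141) then tool shift mm [54.5  1.3 -0.5] level tilt dev ay/az [ 1.e+00  1.e-04 -0.e+00]
```

View pics/5.png

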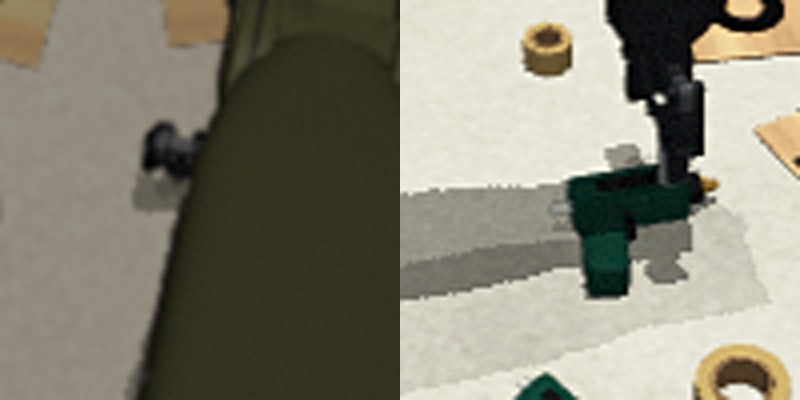

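Request:
servo_tool(steps=[[1,20,1.2,-0.5,0,0,0],[1,20,0,0,0,0,0],[1,10,0,0,0,0,0],[1,4.5,0,0,0,0,0],[1,0,0,0,0,0,0],[0,0,0,0,0,0,0],[0,0,0,0,0,0,0],[0,0,0,0,0,0,0],[0,0,0,0,0,0,0],[0,0,0,0,0,0,0],[0,0,0,0,0,0,0],[0,0,0,0,0,0,0]])

```text
t: 12.7
tcp_pos: [0.4438, -0.0967, 0.0274]
orientation: [-1.113, 1.268, 1.111]
ft_force: [-0.2, -0.0, 5.3]
gripper_width: 0.0348
```

```bash
python3 p.py .4435 -.0965 .027 1.44;python3 - <<'E'
from h import *
c=camera("top");d=camera("side")
m=mask(d,"glue_gun",(.4,-.1))
if m is not None: print(fit(MODELS["glue_gun"],[(m,d)],(.43,-.095,-.16)))
a=[cv2.cvtColor(c['color'],cv2.COLOR_RGB2BGR)[140:240,230:330],cv2.cvtColor(d['color'],cv2.COLOR_RGB2BGR)[170:270,210:310]]
a=[cv2.resize(i,(400,int(400*i.shape[0]/i.shape[1])),interpolation=cv2.INTER_CUBIC) for i in a]
cv2.imwrite("pics/6.png",np.hstack(a))
E
```

```text
t 12.7 pos [ 0.4438 -0.0967  0.0274] q [-0.21  0.37 -0.67  0.53 -0.   -0.08] w 0.0348 F [-0.2 -0.   5.3] down [ 0.001 -0.001 -1.   ]
jaw 1.44 turn ax -0.0 (alt 3.141) then tool shift mm [0.4 0.3 0.1] level tilt dev ay/az [1.0e+00 1.5e-03 4.0e-04]
(array([ 0.42855632, -0.0970985 , -0.1695398 ]), np.float64(0.37473187473187475))
```

View pics/6.png

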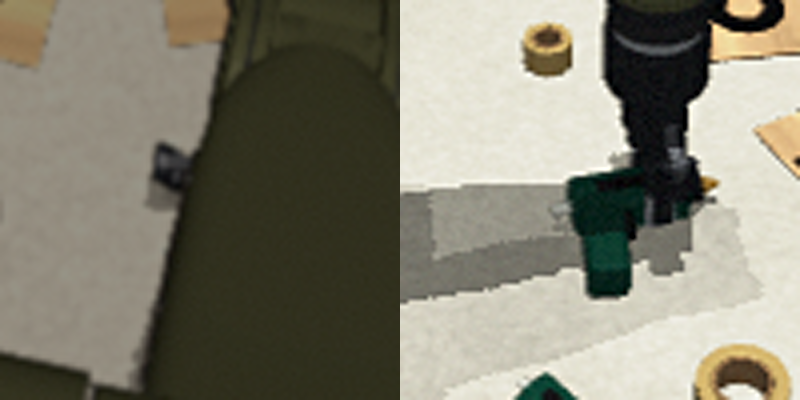

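Request:
servo_tool(steps=[[0,-8,0,0,0,0,0],[0,-20,0,0,0,0,0],[0,-30,0,0,0,0,0],[0,-27,0,0,0,0,0],[0,-10,0,0,-0.06,0,0],[0,0,0,0,-0.06,0,0],[0,0,0,0,-0.06,0,0],[0,0,0,0,0,0,0]])

```text
t: 13.65
tcp_pos: [0.4428, -0.0963, 0.1219]
orientation: [-1.245, 1.186, 1.246]
ft_force: [-0.8, 0.2, -1.9]
gripper_width: 0.0351
```

```bash
python3 p.py .6138 -.2626 .12 1.62
```

```text
t 13.65 pos [ 0.4428 -0.0963  0.1219] q [-0.21  0.24 -0.54  0.79  0.   -0.26] w 0.0351 F [-0.8  0.2 -1.9] down [-0.  0. -1.]
jaw 1.62 turn ax -0.0 (alt 3.142) then tool shift mm [   1.8 -162.6 -174.5] level tilt dev ay/az [ 1.e+00 -2.e-04 -2.e-04]
```

Request:
servo_tool(steps=[[0,0,-10,-11,0,0,0],[0,0,-20,-22,0,0,0],[0,0,-27,-29,0,0,0],[0,0,-28,-30,0,0,0],[0,0,-28,-30,0,0,0],[0,0,-24,-26,0,0,0],[0,0,-16,-17,0,0,0],[0,2,-9.6,-9.5,0,0,0],[0,0,0,0,0,0,0],[0,0,0,0,0,0,0],[0,0,0,0,0,0,0]])

```text
t: 14.75
tcp_pos: [0.6133, -0.2623, 0.1193]
orientation: [-1.244, 1.186, 1.247]
ft_force: [-0.1, 0.6, -1.9]
gripper_width: 0.0354
```

```bash
python3 p.py .6138 -.2626 .0345 1.62;python3 - <<'E'
from h import *
c=camera("top");d=camera("side")
a=[cv2.cvtColor(c['color'],cv2.COLOR_RGB2BGR)[80:200,300:420],cv2.cvtColor(d['color'],cv2.COLOR_RGB2BGR)[170:290,290:410]]
a=[cv2.resize(i,(400,int(400*i.shape[0]/i.shape[1])),interpolation=cv2.INTER_CUBIC) for i in a]
cv2.imwrite("pics/7.png",np.hstack(a))
E
```

```text
t 14.75 pos [ 0.6133 -0.2623  0.1193] q [-0.4   0.58  0.01  1.01  0.   -0.45] w 0.0354 F [-0.1  0.6 -1.9] down [-0.001  0.001 -1.   ]
jaw 1.62 turn ax -0.0 (alt 3.142) then tool shift mm [84.8 -0.6 -0.4] level tilt dev ay/az [ 1.0e+00 -1.4e-03 -8.0e-04]
```

View pics/7.png

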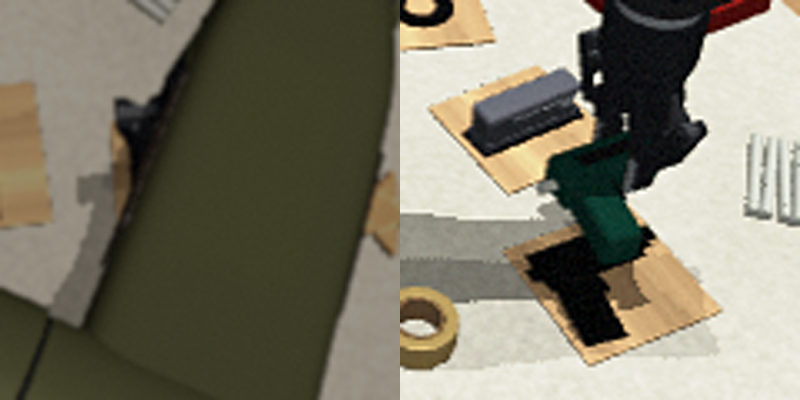

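Request:
servo_tool(steps=[[0,15,0,0,0,0,0],[0,25,0,0,0,0,0],[0,22,0,0,0,0,0],[0,14,0,0,0,0,0],[0,7,0,0,0,0,0],[0,3,0,0,0,0,0],[0,0,0,0,0,0,0],[0,0,0,0,0,0,0]])

```text
t: 15.65
tcp_pos: [0.6149, -0.2631, 0.0347]
orientation: [-1.247, 1.185, 1.244]
ft_force: [0.1, 0.7, -1.3]
gripper_width: 0.0354
```

Request:
servo_tool(steps=[[0,1,0,0,0,0,0],[0,0,0,0,0,0,0]])

```text
t: 15.85
tcp_pos: [0.6146, -0.263, 0.0332]
orientation: [-1.246, 1.185, 1.244]
ft_force: [-1.1, -0.4, -2.1]
gripper_width: 0.0348
```

Request:
servo_tool(steps=[[0,1,0,0,0,0,0],[0,0.8,0,0,0,0,0],[0,0,0,0,0,0,0]])

```text
t: 16.15
tcp_pos: [0.6143, -0.2628, 0.0314]
orientation: [-1.246, 1.185, 1.245]
ft_force: [-0.5, 0.7, 2.4]
gripper_width: 0.035
```

```bash
python3 - <<'E'
from h import *
d=camera("side")
a=[cv2.cvtColor(d['color'],cv2.COLOR_RGB2BGR)[170:290,290:410]]
cv2.imwrite("pics/8.png",cv2.resize(a[0],None,fx=5,fy=5,interpolation=cv2.INTER_CUBIC))
E
```

```text
(no output)
```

View pics/8.png

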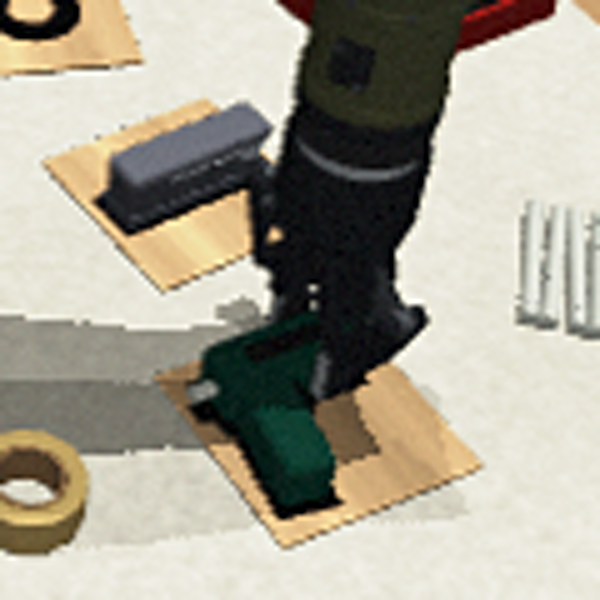

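Request:
servo_tool(steps=[[0.4,0,0,0,0,0,0],[0.7,0,0,0,0,0,0],[1,0,0,0,0,0,0],[1,0,0,0,0,0,0],[1,-12,0,0,0,0,0],[1,-30,0,0,0,0,0],[1,-35,0,0,0,0,0],[1,-20,0,0,0,0,0],[1,0,0,0,0,0,0],[1,0,0,0,0,0,0]])

```text
t: 17.2
tcp_pos: [0.6145, -0.2629, 0.1285]
orientation: [-1.246, 1.185, 1.244]
ft_force: [-0.1, 0.4, -0.9]
gripper_width: 0.0852
```

```bash
python3 p.py .427 -.286 .10 1.62;python3 - <<'E'
from h import *
d=camera("side")
m=mask(d,"glue_gun",(.58,-.28))
if m is not None: print(fit(MODELS["glue_gun"],[(m,d)],(.60,-.263,0.05),z=.004))
a=[cv2.cvtColor(d['color'],cv2.COLOR_RGB2BGR)[170:290,290:410]]
cv2.imwrite("pics/9.png",cv2.resize(a[0],None,fx=5,fy=5,interpolation=cv2.INTER_CUBIC))
E
```

```text
t 17.2 pos [ 0.6145 -0.2629  0.1285] q [-0.4   0.57  0.03  1.03 -0.   -0.45] w 0.0852 F [-0.1  0.4 -0.9] down [ 0.001 -0.001 -1.   ]
jaw 1.62 turn ax -0.0 (alt 3.142) then tool shift mm [ 28.3 188.4 -13.8] level tilt dev ay/az [1.0e+00 1.3e-03 7.0e-04]
(array([ 0.59835107, -0.26435994,  0.0574068 ]), np.float64(0.18804785595830376))
```

View pics/9.png

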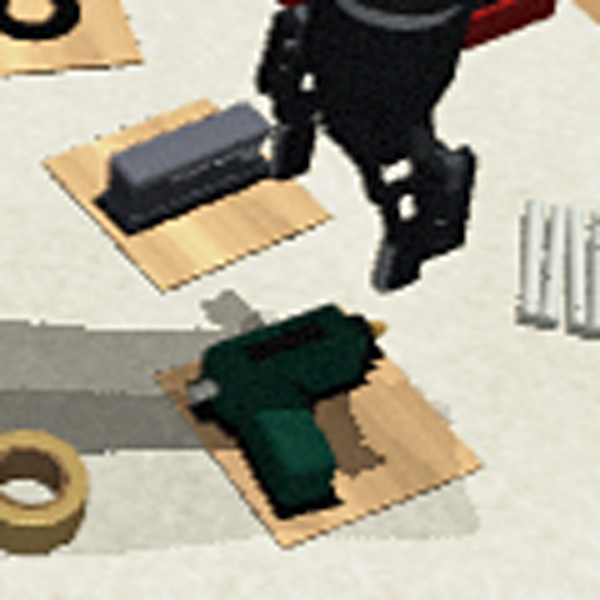

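Request:
servo_tool(steps=[[1,0,14,-1,0,0,0],[1,0,30,-2.2,0,0,0],[1,0,36,-2.7,0,0,0],[1,0,36,-2.7,0,0,0],[1,0,34,-2.5,0,0,0],[1,10,25,-1.8,0,0,0],[1,18,13.4,-0.9,0,0,0],[1,0,0,0,0,0,0],[1,0,0,0,0,0,0]])

```text
t: 18.2
tcp_pos: [0.4263, -0.2854, 0.0991]
orientation: [-1.243, 1.186, 1.247]
ft_force: [0.4, -0.4, 0.7]
gripper_width: 0.0854
```

```bash
python3 p.py .427 -.286 .023 1.62;python3 - <<'E'
from h import *
d=camera("side");c=camera("top")
a=[cv2.cvtColor(c['color'],cv2.COLOR_RGB2BGR)[90:240,270:420],cv2.cvtColor(d['color'],cv2.COLOR_RGB2BGR)[180:300,230:350]]
a=[cv2.resize(i,(400,int(400*i.shape[0]/i.shape[1])),interpolation=cv2.INTER_CUBIC) for i in a]
cv2.imwrite("pics/10.png",np.hstack(a))
for x in(c,d):
  m=mask(x,"large_roll",(.427,-.286))
  if m is not None: print(fit(MODELS["large_roll"],[(m,x)],(.427,-.286,0.05),ang=False))
E
```

```text
t 18.2 pos [ 0.4263 -0.2854  0.0991] q [-0.59  0.36 -0.43  0.78  0.   -0.64] w 0.0854 F [ 0.4 -0.4  0.7] down [-0.001  0.001 -1.   ]
jaw 1.62 turn ax -0.0 (alt 3.141) then tool shift mm [76.1 -0.8 -0.8] level tilt dev ay/az [ 1.     -0.0014 -0.0015]
(array([ 0.42660444, -0.28620062,  0.05      ]), np.float64(0.19261560520970245))
```

View pics/10.png

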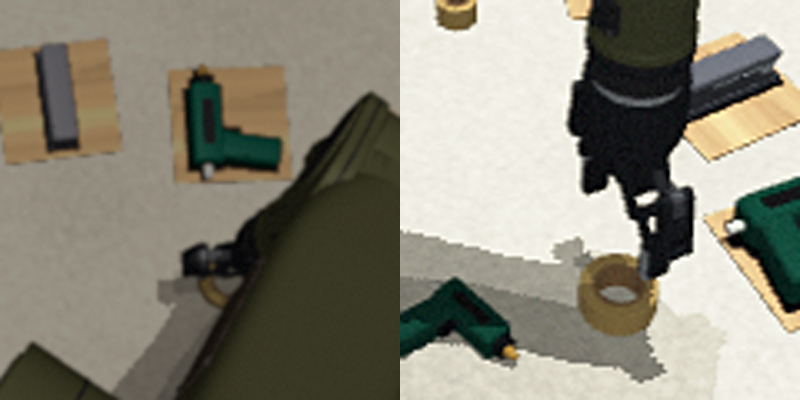

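Request:
servo_tool(steps=[[1,25,0,0,0,0,0],[1,25,0,0,0,0,0],[1,16,0,0,0,0,0],[1,8,0,0,0,0,0],[1,2.5,0,0,0,0,0],[1,0,0,0,0,0,0],[0,0,0,0,0,0,0],[0,0,0,0,0,0,0],[0,0,0,0,0,0,0],[0,0,0,0,0,0,0],[0,0,0,0,0,0,0]])

```text
t: 19.5
tcp_pos: [0.4275, -0.2864, 0.025]
orientation: [-1.247, 1.185, 1.243]
ft_force: [-1.6, 1.8, 5.7]
gripper_width: 0.0614
```

```bash
python3 p.py .6125 .0963 .13 1.62;python3 - <<'E'
from h import *
d=camera("side");c=camera("top")
a=[cv2.cvtColor(c['color'],cv2.COLOR_RGB2BGR)[90:240,270:420],cv2.cvtColor(d['color'],cv2.COLOR_RGB2BGR)[180:300,230:350]]
a=[cv2.resize(i,(400,int(400*i.shape[0]/i.shape[1])),interpolation=cv2.INTER_CUBIC) for i in a]
cv2.imwrite("pics/11.png",np.hstack(a))
E
```

```text
t 19.5 pos [ 0.4275 -0.2864  0.025 ] q [-0.59  0.45 -0.52  0.59  0.   -0.64] w 0.0614 F [-1.6  1.8  5.7] down [ 0.002 -0.001 -1.   ]
jaw 1.62 turn ax -0.0 (alt 3.141) then tool shift mm [-105.2 -203.8  373. ] level tilt dev ay/az [1.     0.0022 0.0015]
```

View pics/11.png

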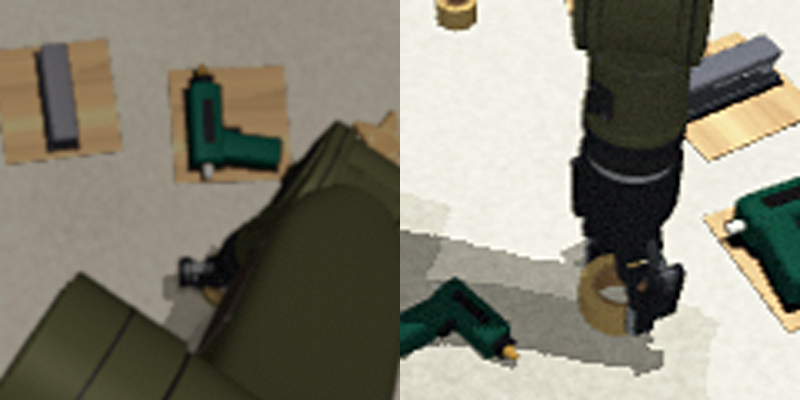

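Request:
servo_tool(steps=[[0,-8,0,0,0,0,0],[0,-22,0,0,0,0,0],[0,-30,0,0,0,0,0],[0,-30,0,0,0,0,0],[0,-15,-8,15,0,0,0],[0,0,-15,28,0,0,0],[0,0,-20,36,0,0,0],[0,0,-20,36,0,0,0],[0,0,-20,36,0,0,0],[0,0,-20,36,0,0,0],[0,0,-20,36,0,0,0],[0,0,-20,36,0,0,0]])

```text
t: 20.8
tcp_pos: [0.5573, -0.0185, 0.1291]
orientation: [-1.246, 1.185, 1.245]
ft_force: [-0.4, -1.5, -1.3]
gripper_width: 0.0616
```

```bash
python3 p.py .6125 .0963 .12 1.62
```

```text
t 20.8 pos [ 0.5573 -0.0185  0.1291] q [-0.03  0.39 -0.28  0.9  -0.   -0.08] w 0.0616 F [-0.4 -1.5 -1.3] down [ 0.001 -0.    -1.   ]
jaw 1.62 turn ax 0.0 (alt -3.142) then tool shift mm [  9.1 -60.8 111.9] level tilt dev ay/az [1.e+00 7.e-04 2.e-04]
```

Request:
servo_tool(steps=[[0,0,-18,33,0,0,0],[0,0,-17,32,0,0,0],[0,0,-13,24,0,0,0],[0,9,-8,15,0,0,0],[0,0,-4.8,8,0,0,0],[0,0,0,0,0,0,0],[0,0,0,0,0,0,0],[0,0,0,0,0,0,0]])

```text
t: 21.6
tcp_pos: [0.6114, 0.0935, 0.1194]
orientation: [-1.244, 1.187, 1.244]
ft_force: [0.3, 0.1, -1.9]
gripper_width: 0.0619
```

```bash
python3 p.py .6125 .0963 .03 1.62;python3 - <<'E'
from h import *
d=camera("side");c=camera("top")
a=[cv2.cvtColor(c['color'],cv2.COLOR_RGB2BGR)[60:210,140:290],cv2.cvtColor(d['color'],cv2.COLOR_RGB2BGR)[90:210,220:340]]
a=[cv2.resize(i,(400,int(400*i.shape[0]/i.shape[1])),interpolation=cv2.INTER_CUBIC) for i in a]
cv2.imwrite("pics/12.png",np.hstack(a))
E
```

```text
t 21.6 pos [0.6114 0.0935 0.1194] q [ 0.15  0.5  -0.13  0.94 -0.    0.1 ] w 0.0619 F [ 0.3  0.1 -1.9] down [-0.001 -0.001 -1.   ]
jaw 1.618 turn ax -0.002 (alt 3.140) then tool shift mm [89.4 -1.3  2.8] level tilt dev ay/az [ 1.e+00 -7.e-04  5.e-04]
```

View pics/12.png

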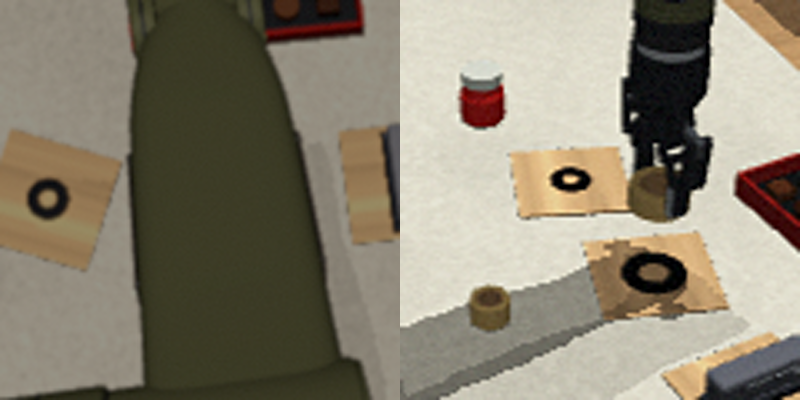

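Request:
servo_tool(steps=[[0,20,-0.5,1.5,0,0,0],[0,25,0,0,0,0,0],[0,22,0,0,0,0,0],[0,12,0,0,0,0,0],[0,6,0,0,0,0,0],[0,2,0,0,0,0,0],[0,0,0,0,0,0,0],[0,0,0,0,0,0,0]])

```text
t: 22.5
tcp_pos: [0.6133, 0.0964, 0.0334]
orientation: [-1.246, 1.184, 1.244]
ft_force: [0.3, 0.3, -0.8]
gripper_width: 0.0618
```

```bash
python3 p.py .6125 .0963 .03 1.62;python3 - <<'E'
from h import *
d=camera("side")
a=[cv2.cvtColor(d['color'],cv2.COLOR_RGB2BGR)[90:210,220:340]]
a=[cv2.resize(i,(600,int(600*i.shape[0]/i.shape[1])),interpolation=cv2.INTER_CUBIC) for i in a]
cv2.imwrite("pics/13.png",np.hstack(a))
E
```

```text
t 22.5 pos [0.6133 0.0964 0.0334] q [ 0.16  0.58 -0.23  0.75  0.    0.11] w 0.0618 F [ 0.3  0.3 -0.8] down [ 0.002  0.    -1.   ]
jaw 1.62 turn ax -0.0 (alt 3.142) then tool shift mm [ 3.4  0.8 -0.1] level tilt dev ay/az [ 1.e+00  2.e-03 -2.e-04]
```

View pics/13.png

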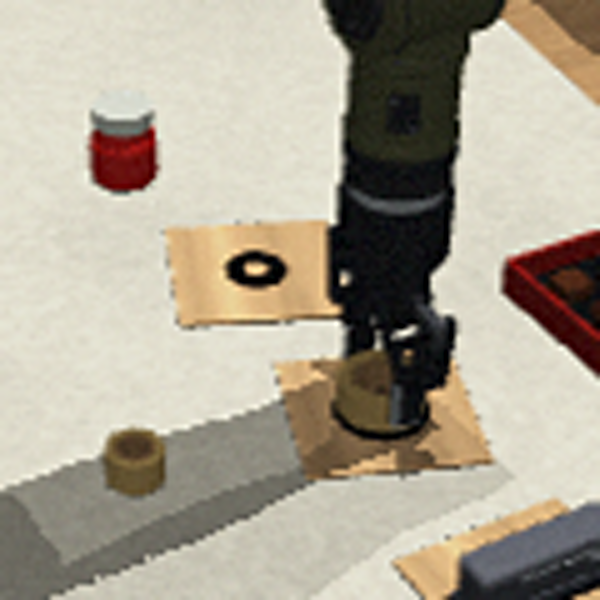

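Request:
servo_tool(steps=[[0,1.5,0,0,0,0,0],[0,1.5,0,0,0,0,0],[0,0.7,0,0,0,0,0],[0,0,0,0,0,0,0]])

```text
t: 22.95
tcp_pos: [0.6125, 0.0963, 0.029]
orientation: [-1.246, 1.185, 1.245]
ft_force: [-0.7, -0.1, 3.2]
gripper_width: 0.0615
```

Request:
servo_tool(steps=[[0.75,0,0,0,0,0,0],[0.9,0,0,0,0,0,0],[1,0,0,0,0,0,0],[1,0,0,0,0,0,0],[1,-12,0,0,0,0,0],[1,-30,0,0,0,0,0],[1,-30,0,0,0,0,0],[1,-10,15,0,0,0,0],[1,0,25,0,0,0,0],[1,0,20,0,0,0,0],[1,0,0,0,0,0,0]])

```text
t: 24.05
tcp_pos: [0.5496, 0.0931, 0.1114]
orientation: [-1.245, 1.187, 1.247]
ft_force: [0.5, -0.6, -0.0]
gripper_width: 0.0857
```

```bash
python3 p.py .43 .095 .09 1.62;python3 - <<'E'
from h import *
d=camera("side")
a=[cv2.cvtColor(d['color'],cv2.COLOR_RGB2BGR)[90:210,220:340]]
a=[cv2.resize(i,(600,int(600*i.shape[0]/i.shape[1])),interpolation=cv2.INTER_CUBIC) for i in a]
cv2.imwrite("pics/14.png",np.hstack(a))
m=mask(d,"large_roll",(.61,.09))
if m is not None: print("L",fit(MODELS["large_roll"],[(m,d)],(.6125,.0963,0.05),z=.004,ang=False))
m=mask(d,"small_roll",(.43,.09))
if m is not None: print("S",fit(MODELS["small_roll"],[(m,d)],(.43,.09,0.05),ang=False))
E
```

```text
t 24.05 pos [0.5496 0.0931 0.1114] q [ 0.17  0.41 -0.3   0.86  0.    0.12] w 0.0857 F [ 0.5 -0.6 -0. ] down [-0.002 -0.    -1.   ]
jaw 1.62 turn ax 0.0 (alt -3.141) then tool shift mm [ 21.7 119.3   7.8] level tilt dev ay/az [ 1.0e+00 -2.3e-03  2.0e-04]
L (array([0.6099366 , 0.09264899, 0.05      ]), np.float64(0.06545135075774211))
```

View pics/14.png

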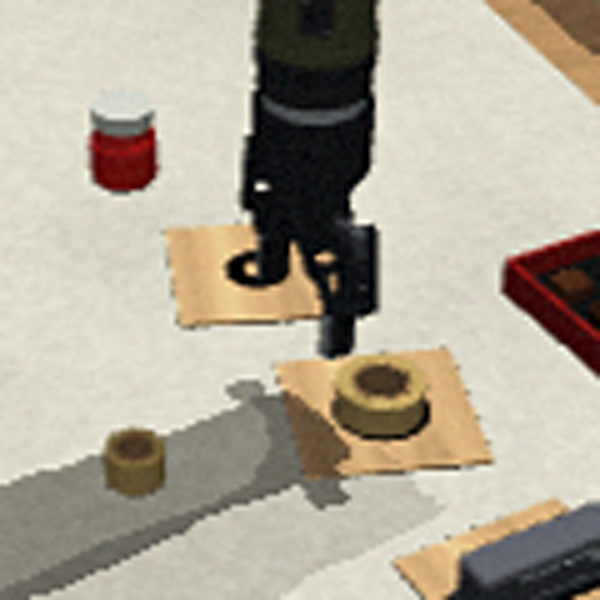

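Request:
servo_tool(steps=[[1,0,25,1.6,0,0,0],[1,0,32,2.2,0,0,0],[1,0,32,2.2,0,0,0],[1,10,20,1.3,0,0,0],[1,11,10.3,0.5,0,0,0],[1,10,0,0,0,0,0],[1,0,0,0,0,0,0],[1,0,0,0,0,0,0]])

```text
t: 25.0
tcp_pos: [0.4347, 0.0955, 0.0797]
orientation: [-1.246, 1.185, 1.244]
ft_force: [0.4, 0.9, -0.1]
gripper_width: 0.0852
```

```bash
python3 p.py .43 .095 .025 1.62;python3 - <<'E'
from h import *
d=camera("side")
a=[cv2.cvtColor(d['color'],cv2.COLOR_RGB2BGR)[130:230,190:290]]
a=[cv2.resize(i,(600,int(600*i.shape[0]/i.shape[1])),interpolation=cv2.INTER_CUBIC) for i in a]
cv2.imwrite("pics/15.png",np.hstack(a))
E
```

```text
t 25.0 pos [0.4347 0.0955 0.0797] q [ 0.22  0.28 -0.62  0.67 -0.    0.17] w 0.0852 F [ 0.4  0.9 -0.1] down [ 0.001  0.    -1.   ]
jaw 1.62 turn ax -0.0 (alt 3.141) then tool shift mm [54.7  4.8 -0.3] level tilt dev ay/az [ 1.0e+00  1.3e-03 -1.0e-04]
```

View pics/15.png

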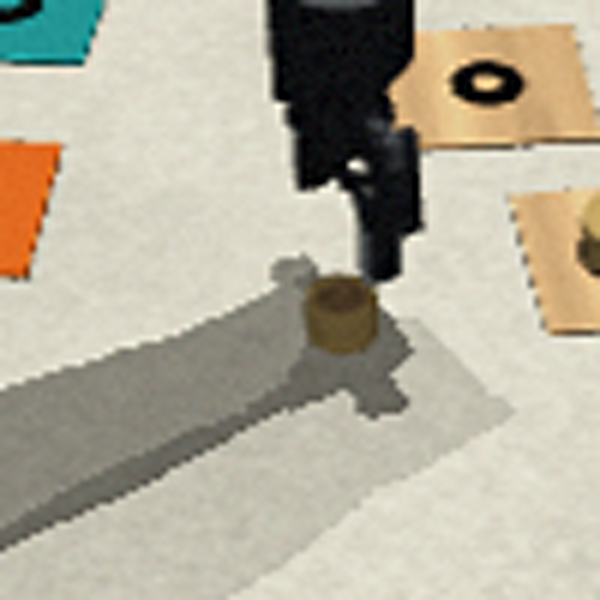

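Request:
servo_tool(steps=[[1,20,4.5,0,0,0,0],[1,20,0,0,0,0,0],[1,10,0,0,0,0,0],[1,4.5,0,0,0,0,0],[1,0,0,0,0,0,0],[0,0,0,0,0,0,0],[0,0,0,0,0,0,0],[0,0,0,0,0,0,0],[0,0,0,0,0,0,0],[0,0,0,0,0,0,0],[0,0,0,0,0,0,0]])

```text
t: 26.15
tcp_pos: [0.4291, 0.0952, 0.0261]
orientation: [-1.246, 1.184, 1.244]
ft_force: [-1.7, -1.9, 6.1]
gripper_width: 0.0399
```

```bash
python3 p.py .599 .288 .12 1.62;python3 - <<'E'
from h import *
d=camera("side")
a=[cv2.cvtColor(d['color'],cv2.COLOR_RGB2BGR)[130:230,190:290]]
a=[cv2.resize(i,(600,int(600*i.shape[0]/i.shape[1])),interpolation=cv2.INTER_CUBIC) for i in a]
cv2.imwrite("pics/16.png",np.hstack(a))
E
```

```text
t 26.15 pos [0.4291 0.0952 0.0261] q [ 0.22  0.35 -0.7   0.52 -0.    0.17] w 0.0399 F [-1.7 -1.9  6.1] down [ 0.002  0.    -1.   ]
jaw 1.62 turn ax 0.0 (alt -3.141) then tool shift mm [ -93.6 -179.4  184.2] level tilt dev ay/az [ 1.0e+00  1.7e-03 -2.0e-04]
```

View pics/16.png

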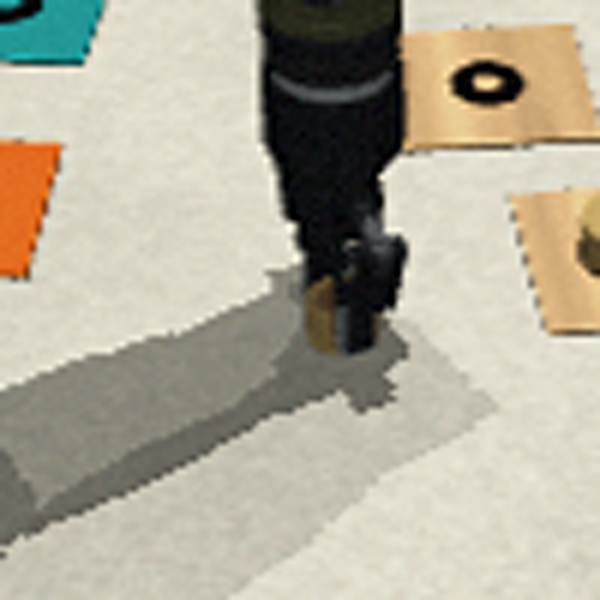

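Request:
servo_tool(steps=[[0,-8,0,0,0,0,0],[0,-22,0,0,0,0,0],[0,-30,0,0,0,0,0],[0,-25,0,0,0,0,0],[0,-9,-10,10,0,0,0],[0,0,-22,22,0,0,0],[0,0,-30,31,0,0,0],[0,0,-32,33,0,0,0],[0,0,-32,33,0,0,0],[0,0,-28,29,0,0,0],[0,0,-17,17,0,0,0],[0,0,-8,9,0,0,0]])

```text
t: 27.4
tcp_pos: [0.5998, 0.2898, 0.1193]
orientation: [-1.246, 1.183, 1.246]
ft_force: [-0.4, -0.7, -0.5]
gripper_width: 0.0398
```

Request:
servo_tool(steps=[[0,0,0,0,0,0,0],[0,0,0,0,0,0,0]])

```text
t: 27.6
tcp_pos: [0.5975, 0.2872, 0.119]
orientation: [-1.246, 1.187, 1.246]
ft_force: [0.1, -0.9, -0.7]
gripper_width: 0.0397
```

```bash
python3 p.py .599 .288 .034 1.62;python3 - <<'E'
from h import *
d=camera("side")
a=[cv2.cvtColor(d['color'],cv2.COLOR_RGB2BGR)[80:180,220:320]]
a=[cv2.resize(i,(600,int(600*i.shape[0]/i.shape[1])),interpolation=cv2.INTER_CUBIC) for i in a]
cv2.imwrite("pics/17.png",np.hstack(a))
E
```

```text
t 27.6 pos [0.5975 0.2872 0.119 ] q [ 0.45  0.57 -0.    1.   -0.    0.4 ] w 0.0397 F [ 0.1 -0.9 -0.7] down [-0.001 -0.001 -1.   ]
jaw 1.62 turn ax 0.0 (alt -3.141) then tool shift mm [85.  -1.6  0.8] level tilt dev ay/az [ 1.0e+00 -1.1e-03  7.0e-04]
```

View pics/17.png

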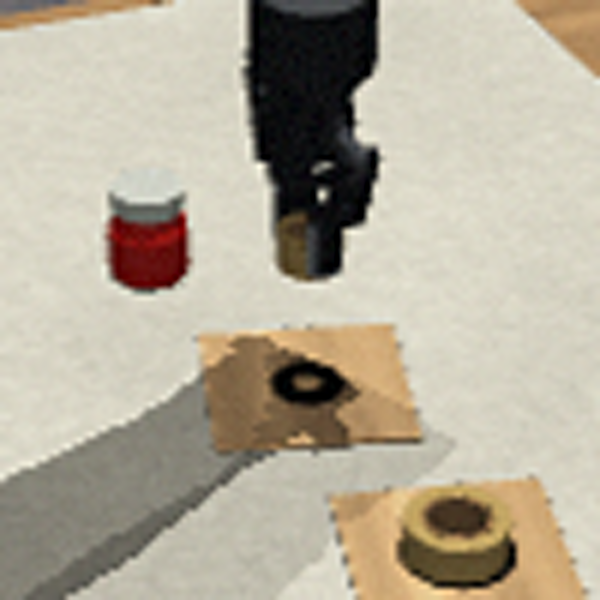

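Request:
servo_tool(steps=[[0,20,-0.7,0.4,0,0,0],[0,25,0,0,0,0,0],[0,22,0,0,0,0,0],[0,12,0,0,0,0,0],[0,5,0,0,0,0,0],[0,2,0,0,0,0,0],[0,1,0,0,0,0,0],[0,0,0,0,0,0,0]])

```text
t: 28.45
tcp_pos: [0.5995, 0.2883, 0.0331]
orientation: [-1.246, 1.184, 1.244]
ft_force: [0.4, -0.5, -0.3]
gripper_width: 0.0398
```

Request:
servo_tool(steps=[[0,1,0,0,0,0,0],[0,1,0,0,0,0,0],[0,0,0,0,0,0,0]])

```text
t: 28.75
tcp_pos: [0.5989, 0.2881, 0.0302]
orientation: [-1.245, 1.185, 1.245]
ft_force: [-0.2, -0.8, -0.3]
gripper_width: 0.0393
```

Request:
servo_tool(steps=[[0,0.8,0,0,0,0,0],[0,0.5,0,0,0,0,0],[0,0,0,0,0,0,0]])

```text
t: 29.05
tcp_pos: [0.5989, 0.2881, 0.0301]
orientation: [-1.245, 1.185, 1.245]
ft_force: [-3.1, -1.1, 7.6]
gripper_width: 0.0398
```

```bash
python3 - <<'E'
from h import *
d=camera("side")
a=[cv2.cvtColor(d['color'],cv2.COLOR_RGB2BGR)[80:180,220:320]]
a=[cv2.resize(i,(600,int(600*i.shape[0]/i.shape[1])),interpolation=cv2.INTER_CUBIC) for i in a]
cv2.imwrite("pics/18.png",np.hstack(a))
E
```

```text
(no output)
```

View pics/18.png

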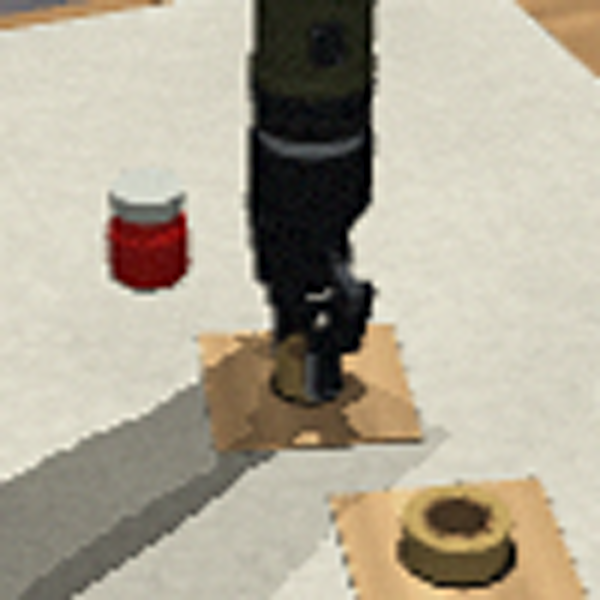

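Request:
servo_tool(steps=[[0.5,0,0,0,0,0,0],[0.8,0,0,0,0,0,0],[1,0,0,0,0,0,0],[1,0,0,0,0,0,0],[1,-12,0,0,0,0,0],[1,-30,0,0,0,0,0],[1,-40,0,0,0,0,0],[1,-40,20,0,0,0,0],[1,-20,40,0,0,0,0],[1,0,45,0,0,0,0],[1,0,45,0,0,0,0],[1,0,45,0,0,0,0]])

```text
t: 30.3
tcp_pos: [0.4027, 0.2784, 0.172]
orientation: [-1.245, 1.184, 1.244]
ft_force: [-0.5, 0.4, 0.9]
gripper_width: 0.0854
```

Request:
servo_tool(steps=[[1,0,30,0,0,0,0],[1,0,0,0,0,0,0],[1,0,0,0,0,0,0],[1,0,0,0,0,0,0]])

```text
t: 30.7
tcp_pos: [0.3756, 0.2777, 0.1716]
orientation: [-1.245, 1.183, 1.244]
ft_force: [-0.2, 0.5, 0.4]
gripper_width: 0.0849
```

```bash
python3 - <<'E'
from h import *
c=camera("top");d=camera("side")
save(c,"top9.png",1.5);save(d,"side9.png",1.5)
G={"glue_gun":(.60,-.263,0.05),"stapler":(.624,-.102,.13),"large_roll":(.6125,.096,0),"small_roll":(.599,.288,0)}
for n,p in G.items():
    for l,x in(("t",c),("s",d)):
        m=mask(x,n,(p[0],p[1]-(.03 if n[0]=="g" else 0)))
        if m is None: print(n,l,None);continue
        r,f=fit(MODELS[n],[(m,x)],p,z=.004,ang="roll" not in n); print(n,l,r.round(4),round(f,3))
T={"sequin_jar":[],"wood_star":[]}
for n in T:
    for x in(c,d): print(n,[(np.round(world(x,r["xy"])[0],3).tolist(),round(r["conf"],2)) for r in recognise(n,x)][:1])
E
```

```text
glue_gun t None
glue_gun s [ 0.6028 -0.2645  0.0099] 0.255
stapler t [ 0.6236 -0.099   0.1577] 0.075
stapler s [ 0.623  -0.1065  0.2253] 0.14
large_roll t [0.6109 0.0985 0.    ] 0.193
large_roll s [0.6103 0.0936 0.    ] 0.105
small_roll t [0.599  0.2914 0.    ] 0.266
small_roll s None
sequin_jar [([0.556, 0.463, 0.065], 0.49)]
sequin_jar [([0.598, -0.136, 0.004], 0.74)]
wood_star [([0.608, 0.299, -0.003], 0.65)]
wood_star [([0.582, -0.463, 0.011], 0.79)]
```

View pics/top9.png

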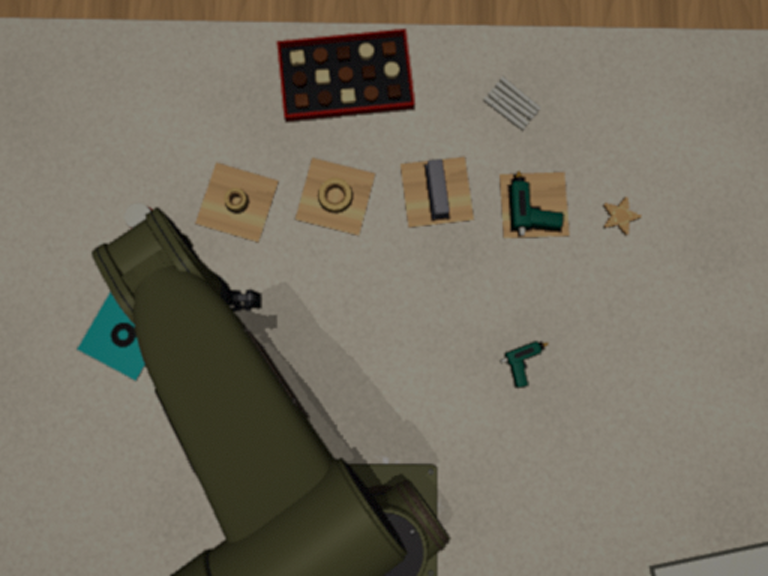

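View pics/side9.png

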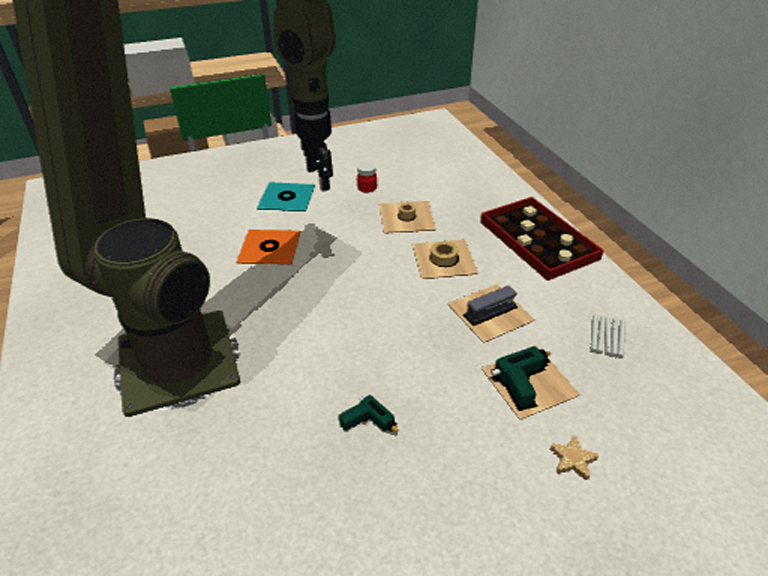

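```bash
python3 - <<'E'
from h import *
c=camera("top")
L=cut_out("glue_gun",c);print([(np.round(r["xy"]).tolist(),round(r["conf"],2)) for r in L])
inner=render([box(-75,75,-75,75,0,40)],(.601,-.292,.05),c)[2::S,2::S]>0
im=c["color"].astype(int); m=(im[...,1]>im[...,0]+8)&inner
print(m.sum(),fit(MODELS["glue_gun"],[(m,c)],(.6,-.263,.05),z=.004))
E
```

```text
[([347.0, 240.0], 0.89), ([349.0, 142.0], 0.62)]
578 (array([ 0.60205947, -0.25843639, -0.01541465]), np.float64(0.37356905777958405))
```

```bash
python3 -c "
from workcell import *
print(sign_off())"
```

```text
the job is handed in; nothing more can be done
None
```

I set the stapler, glue gun, large roll and small roll down on their own tiles and released them. I then retracted the arm clear and handed the job in at about 31 s. No verdict came back.

What the last checks showed:
- **Stapler:** about 2 mm from the tile centre in each camera. The top view put it within 0.03 rad of its silhouette, and the noisier side view about 0.08 rad off. Both are inside the 0.25 rad limit.
- **Large roll:** about 2 mm off centre.
- **Small roll:** about 1 mm off centre in the top view. The network did not find it in the last side picture, but it looks centred there.
- **Glue gun:** the nozzle points as drawn and the position is within about 3 mm. Its final fits were rough. The yaw readings scattered by about 0.07 rad, but both pictures show it covering its silhouette.
- **Jar and star:** both look unmoved in the final side picture. The star measured within about 7 mm of where it began. The arm hid most of the jar in the last top picture, and that view read it about 18 mm off its first position, which I put down to only its cap showing. The networks' other two readings were plainly wrong: they called the stapler tile the jar and the small roll's tile the star.

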